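# Hold a coupon paddle in the free bay of a film reader

## Robot

A 7-joint arm with a two-finger parallel gripper is mounted at the origin on a cart in front of the work surface, level with it; the furniture and walls round the work are solid. World frame = base frame: x ahead of the robot, y to its left, z up, the work surface at z = 0. Lengths are in m, angles in rad, forces in N, time in s.
With the tool pointing down it reaches from about 0.4 to 0.85 m from the base axis. Payload 10.4 kg.
Tool frame: the origin (TCP) lies on the centre line of the jaws, within the pads' length; the fingertips stand 22 mm ahead of it and the grasp point (between the pads) lies 3 mm ahead of it; x points along the fingers, y is the direction in which the jaws open and shut, and the axes are right-handed (so a half turn about x gives the same grasp; the last joint's range is limited). The gripper opens to 87 mm and grips with 3 to 60 N. Pads are 19 mm wide; open, the fingers measure 117 mm over their backs; the gripper's body (75 mm by 190 mm) begins 51 mm behind the grasp point.
Start: joints at [-1.145, 0.332, -0.065, 1.46, 0.022, 1.35, -0.088], TCP at [0.271, 0.563, 0.245] pointing down, gripper open.
Joint ranges: [-2.6, 2.6], [-0.5, 2.12], [-1.47, 1.34], [0.16, 2.42], [-1.27, 4.41], [0.06, 2.06], [-2.6, 2.6]. Speed limits (rad/s): [2.22, 2.22, 2.79, 2.79, 3.14, 3.14, 3.14].

## Interface

Orientations are given as a unit quaternion [x, y, z, w].
In Python, from bench import * gives the robot as it stands.
- The arm moves only by the tool arm_command, never from a script. Its argument "targets" is one flat list of numbers, 7 for each row, row after row: the turn, a rotation vector about the tool's x, y, z in units of 45 degrees (1.0 is 45 degrees), then the shift along the tool's x, y, z in units of 25 mm (1.0 is 25 mm), then the opening, from 0 (shut) to 1 (fully open). In form: [wx, wy, wz, tx, ty, tz, fingers, wx, wy, wz, tx, ty, tz, fingers, ...]. A call has 1 to 12 rows; each row shifts and turns the pose as measured when the row begins, along the tool's axes as they then stand; what a row does not reach is not made up. A row lasts 1/12 s, in which the tool goes at most 41.7 mm and 7.16 degrees, less where a joint would pass 70% of its speed; a pose out of reach is approached as far as the arm can. A call with a number of a shift or a turn outside -1 to 1 is refused whole. A call with a gripper value outside its range is refused whole. The fingers move at their own pace and stop on an object; "newtons" is the grip in N (left out, the last holds). Time passes only in rows, so rows that do not move let the fingers close. It gives the time, the measured TCP pose, the force and the opening at its end, in the units of the state.
- read_state(): the state, without advancing time (a new reading comes with each control period).
- camera(name): name is "scene" or "top" or "wrist"; returns the picture (400x640x3 uint8, red, green, blue); there is no depth.
- calibration(name): a dict with "camera_matrix" (3x3 intrinsics, pixels), "R" (3x3) and "t" (3): a world point X has camera coordinates R X + t; the wrist camera has in their place "tool_from_camera" (4x4, takes a point from camera to tool coordinates, whose origin is the TCP and whose axes are the tool frame's). Camera axes: x right, y down, z forward; pixel columns grow to the right and rows downward; lengths in m; the calibration is good to about 2 mm. The wrist camera is an equidistant fisheye: a pixel r from the principal point sees the ray r / f radians off the axis. A picture is of the moment at which its call begins: read the wrist's pose just before it. calibration takes no time and is no camera call.
- close_job(): hands the job in, once; it reports no verdict.
The state is a dict: "time": time; "joint_positions": joint angles; "joint_vel": joint speeds; "joint_torque": joint torques, N m; "ee_pos": TCP position; "eef_rot": TCP orientation; "ft_force": force on the tool from outside, world axes, zero at the start; "torque": the same for the moment, N m; "width": finger opening in m.
Only numpy, scipy, OpenCV 4.12 (cv2) and the standard library are available. Lean on these libraries where they do the work, as an engineer would, in place of code of your own. Each camera call takes 0.05 s, during which the arm holds its last target.

## Task

Take the coupon paddle out of its stand by the black handle and lower its white blade, upright, through the slot of the film reader whose lamp is green, until the blue band on the blade is level with the top of the slot. Finish while still holding it there steadily for the reading, with the blade not pressed hard against the slot. Never put it into the slot with the red lamp, and leave the other things on the bench where they are.

Things in the scene. Friction and masses are not known exactly. Their poses are not given: they have to be found in the camera images.
- paddle: Loose paddle standing upright in the stand, about 90 g. Origin: centre of the blade's lower end; z up, x through its thickness, y along its width; symmetrical. White blade 6 mm thick (x), 40 mm wide (y), 80 mm long, dark coupon near its end, 8 mm high blue band centred 40 mm above the origin. Above it, at 80 to 125 mm, the black handle, 14 mm thick (x), 30 mm wide (y): grip across the 14 mm.
- stand: Fixed grey stand block, 56 (x) x 76 (y) x 40 mm tall, on a black foot 70 x 90 mm. Origin: centre of its underside, on the bench. The paddle stands loosely in its upright slot (8 x 42 mm), lower end 8 mm above the bench; raise it 32 mm to be clear of the stand.
- reader: Fixed film reader: hollow white box, clear front, flat aluminium top plate; 84 (x) x 210 (y) x 100 mm tall. Origin: centre of its underside, on the bench; x to its back, y to its left, z up. Two slots go through the 8 mm top plate, each 8 mm (x) by 42 mm (y) with a 3 mm bevel at the mouth: 2 mm total play for the blade each way. Below them it is empty down to 10 mm above the bench.
- slot_left (a point): Centre of the reader's left slot at the level of the top plate's upper face (100 mm above the bench); axes as the reader's: x across the slot's narrow 8 mm, y along its 42 mm, z up.
- slot_right (a point): Centre of the reader's right slot at the level of the top plate's upper face, 110 mm to the right (-y of the reader) of the left slot; axes as the reader's.
- lamp_green: Small green lit lamp, 16 mm wide and 9 mm high, fixed on the reader's top plate 40 mm in front (-x of the reader) of the centre of the slot that is free to use, which is the left one or the right one. Origin: centre of its base on the top plate's upper face; axes as the reader's.
- lamp_red: Small red lit lamp of the same shape, 40 mm in front of the slot that must not be used. Origin: centre of its base; axes as the reader's.
- petri_dish: Bystander: covered round glass dish with a dark chip in it, 64 mm wide, 14 mm tall. Origin: centre of its underside.
- wafer_tweezers: Bystander: pale tweezers lying flat, 18 x 130 x 9 mm, long along y. Origin: centre of the underside.
- timer: Bystander: small off-white upright process timer, 21 x 64 x 62 mm. Origin: centre of its underside.
- kf_blank: Bystander: round metal blank flange, 55 mm wide, 17 mm tall. Origin: centre of its underside.
There are look-alikes about, which are no part of the job. There is more than one size of the paddle; the job needs the smallest.

How it is judged:
By the outcome, as a careful person would: the job done as asked, in the order asked, and still so for the second after the job is handed in, while the arm keeps its last pose, push and grip.
It also fails if it takes over 35 s, if anything falls off the work surface, if the arm or the gripper's body presses on something with over 40 N, if the wrist force passes 120 N, or if a joint passes its speed limit or range.

## Working session

There is one attempt and no reset: what is moved stays moved. The work goes in short steps, Python scripts to look and compute and a tool call to move; the robot and the scene stay as the last step left them, time stands still between calls to the robot, and variables do not carry over. Pictures are saved under pics/ and viewed, and the job is handed in when it is done.

Besides the shell and the picture viewer there is one more tool, called after "Request:" as name(argument=value, ...), one argument or row to a line, values as JSON. arm_command: Moves the arm, as the interface text tells. Shifts and turns lie within -1 to 1; 1 stands for 25 mm of shift or 45 degrees of turn. Its arguments: {"type":"object","properties":{"targets":{"type":"array","items":{"type":"number","minimum":-1,"maximum":1}},"newtons":{"type":"number"}},"required":["targets"]}

```bash
mkdir -p pics; ls; python3 - <<'E'
from bench import *
import cv2
s=read_state();print(s)
for n in ("scene","top","wrist"):
    im=camera(n);cv2.imwrite(f"pics/{n}0.png",im[:,:,::-1]);c=calibration(n);print(n,c)
E
```

```text
pics
{'time': 0.0, 'joint_positions': array([-1.1446023 ,  0.33284216, -0.06469048,  1.46095333,  0.02161087,
        1.3498746 , -0.08848596]), 'joint_vel': array([ 0.0008098 , -0.00095107, -0.00076948,  0.00110112,  0.00243838,
        0.00096264, -0.00058704]), 'joint_torque': array([-1.27404121e-03, -6.23240089e+01,  2.38324609e-02, -3.89893556e+01,
       -6.14581397e-02,  3.97498417e-02,  1.36949739e-04]), 'ee_pos': array([0.27103337, 0.56278295, 0.24376671]), 'eef_rot': array([ 0.15685283,  0.68946224, -0.15781607,  0.68929899]), 'ft_force': array([-0.31001507,  0.34379706,  0.31482945]), 'torque': array([ 0.01110688,  0.04752064, -0.01951622]), 'width': 0.08703609319099967}
scene {'camera_matrix': array([[411.31199117,   0.        , 317.59509931],
       [  0.        , 411.31199117, 199.97286709],
       [  0.        ,   0.        ,   1.        ]]), 'R': array([[ 0.46140177, -0.88715606, -0.00790775],
       [-0.64415961, -0.32886595, -0.69058351],
       [ 0.61005475,  0.32373031, -0.72320943]]), 't': array([-0.17506507,  0.48453113,  0.60531745])}
top {'camera_matrix': arra
[... 192 characters left out ...]
.0205407 ],
       [-0.99730795, -0.02775452, -0.06787154],
       [ 0.06725815,  0.0224679 , -0.9974826 ]]), 't': array([0.0978565 , 0.59664346, 0.97908458])}
wrist {'camera_matrix': array([[309.70691629,   0.        , 318.55503077],
       [  0.        , 309.70691629, 196.52626953],
       [  0.        ,   0.        ,   1.        ]]), 'tool_from_camera': array([[-7.97314360e-04, -2.67913239e-01,  9.63442713e-01,
        -1.39726755e-01],
       [ 9.99999678e-01, -2.97400667e-04,  7.44866839e-04,
        -8.53520923e-04],
       [ 8.69688182e-05,  9.63442997e-01,  2.67913390e-01,
        -7.24155837e-02],
       [ 0.00000000e+00,  0.00000000e+00,  0.00000000e+00,
         1.00000000e+00]])}
```

View pics/scene0.png

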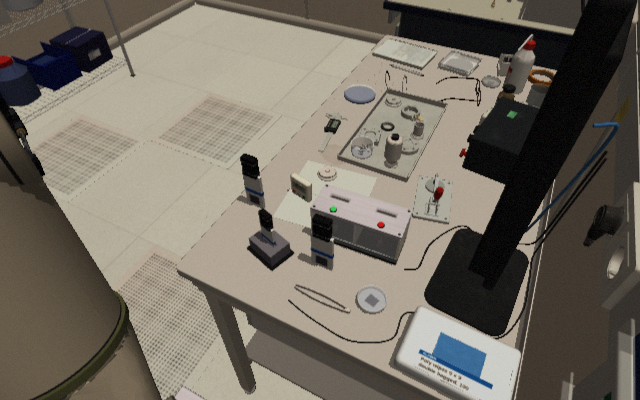

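View pics/top0.png

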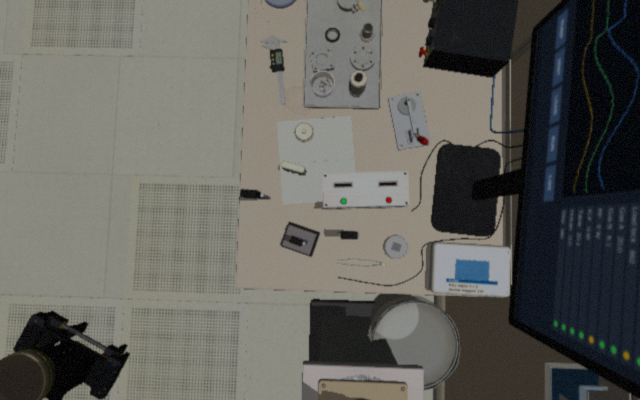

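View pics/wrist0.png

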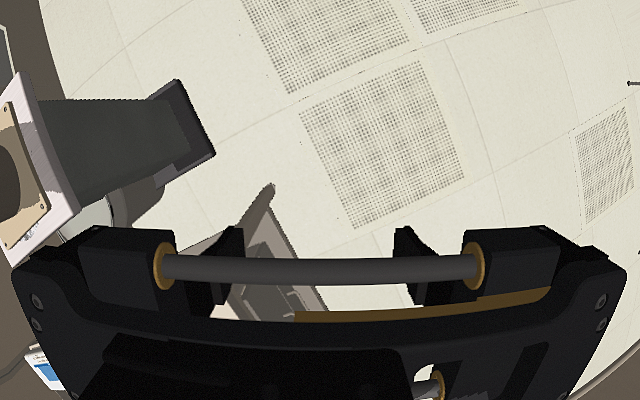

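```bash
python3 - <<'E'
import cv2
a=cv2.imread("pics/scene0.png")[145:275,230:420];cv2.imwrite("pics/s_c.png",cv2.resize(a,None,fx=4,fy=4,interpolation=cv2.INTER_CUBIC))
a=cv2.imread("pics/top0.png")[160:260,235:415];cv2.imwrite("pics/t_c.png",cv2.resize(a,None,fx=4.4,fy=4.4,interpolation=cv2.INTER_CUBIC))
E
```

```text
(no output)
```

View pics/s_c.png

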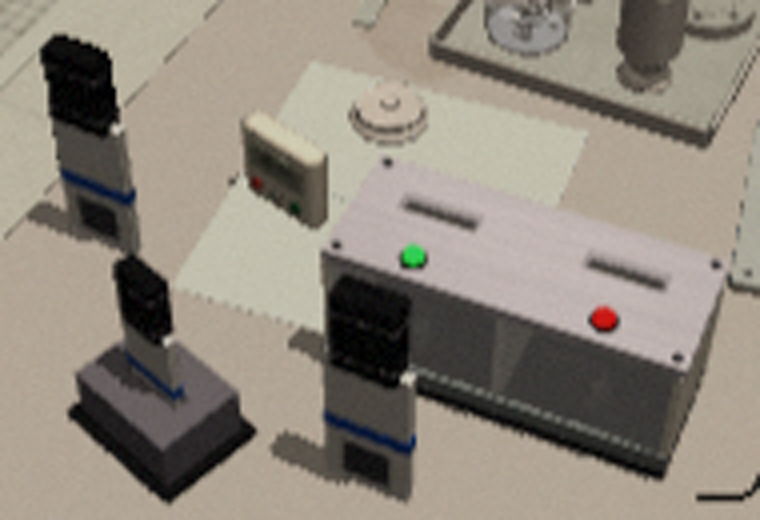

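View pics/t_c.png

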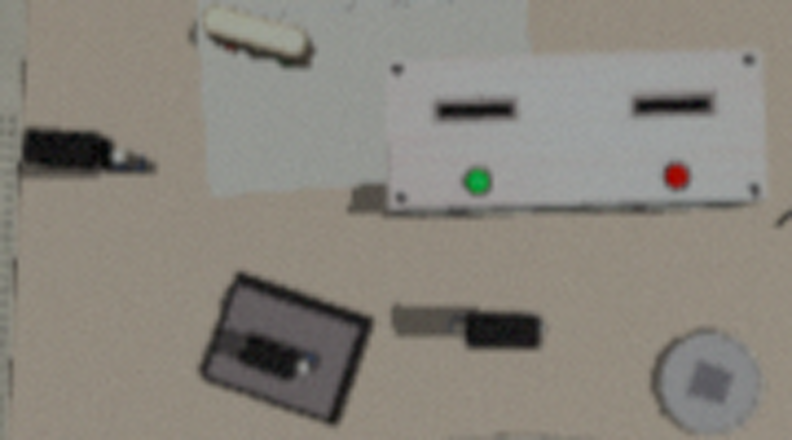

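```bash
cat > h.py <<'E'
import numpy as np, cv2
from scipy.optimize import least_squares
from scipy.spatial.transform import Rotation as Rn
from bench import *
def proj(n,X):
    c=calibration(n);p=np.atleast_2d(X)@c["R"].T+c["t"];p=p@c["camera_matrix"].T;return p[:,:2]/p[:,2:]
def place(q,P):
    x,y,a=q;c,s=np.cos(a),np.sin(a);P=np.atleast_2d(P)
    return np.c_[x+c*P[:,0]-s*P[:,1],y+s*P[:,0]+c*P[:,1],P[:,2]]
def fit(obs,q0):
    f=lambda q:np.concatenate([(proj(n,place(q,p))[0]-u) for n,p,u in obs])
    r=least_squares(f,q0,loss="soft_l1",f_scale=1.);return r.x,f(r.x).reshape(-1,2)
def wrist_proj(X,s):
    c=calibration("wrist");T=np.eye(4);T[:3,:3]=Rn.from_quat(s["eef_rot"]).as_matrix();T[:3,3]=s["ee_pos"]
    M=np.linalg.inv(T@c["tool_from_camera"]);X=np.atleast_2d(X);p=X@M[:3,:3].T+M[:3,3]
    K=c["camera_matrix"];rr=np.hypot(p[:,0],p[:,1]);th=np.arctan2(rr,p[:,2])
    return np.c_[K[0,2]+K[0,0]*th*p[:,0]/rr,K[1,2]+K[1,1]*th*p[:,1]/rr]
E
python3 - <<'E'
from h import *
S=lambda u,v:np.array([(u+.5)/4-.5+230,(v+.5)/4-.5+145])
T=lambda u,v:np.array([(u+.5)/4.4-.5+235,(v+.5)/4.4-.5+160])
L=.055
pts={"sl":(0,L,.1),"sr":(0,-L,.1),"lg":(-.04,L,.104),"lr":(-.04,-L,.104),"lb":(.042,.105,.1),"rb":(.042,-.105,.1),"rf":(-.042,-.105,.1),"lf":(-.042,.105,.1)}
os={"sl":(441,213),"sr":(627,271),"lg":(413,256),"lr":(604,319),"lb":(380,160),"rb":(725,262),"rf":(685,367),"lf":(325,252)}
ot={"sl":(476,109),"sr":(673,104),"lg":(478,181),"lr":(676,176),"lb":(388,65),"rb":(762,50),"rf":(765,200),"lf":(388,208)}
for nm in (("scene",),("top",),("scene","top")):
    o=[]
    if "scene" in nm:o+=[("scene",pts[k],S(*v)) for k,v in os.items()]
    if "top" in nm:o+=[("top",pts[k],T(*v)) for k,v in ot.items()]
    q,r=fit(o,[.6,0,0]);print(q,np.abs(r).max(),r.round(1).tolist())
h=.0
# stand
o=[("top",p,T(*u)) for p,u in [((.035,.045,.004),(240,272)),((.035,-.045,.004),(372,320)),((-.035,-.045,.004),(337,424)),((-.035,.045,.004),(202,375))]]
print(fit(o,[.5,.2,-.3]))
o2=[("scene",p,S(*u)) for p,u in [((-.028,.038,.04),(78,375)),((-.028,-.038,.04),(165,450)),((.028,-.038,.04),(240,390)),((-.035,-.045,.002),(168,500)),((.035,-.045,.002),(255,432)),((-.035,.045,.002),(70,412))]]
print(fit(o2,[.5,.2,-.3]));q=fit(o+o2,[.5,.2,-.3])[0];print(q)
E
```

```text
[0.61616758 0.01177463 0.06523894] 3.014648282124682 [[-1.2, 1.6], [-0.8, 1.5], [-0.9, 1.7], [-0.5, 1.3], [0.9, -3.0], [2.2, -2.5], [1.8, -1.5], [-0.0, -2.0]]
[0.61499959 0.01096871 0.03918943] 4.524456918013982 [[-0.0, 2.2], [0.3, 2.8], [-0.2, 2.1], [0.2, 2.7], [-0.6, -4.5], [0.1, -2.2], [0.3, -2.0], [-0.2, -2.9]]
[0.61570116 0.01125073 0.05182886] 4.270843442488712 [[-0.9, 1.6], [-0.7, 2.0], [-0.9, 1.7], [-0.7, 1.7], [1.5, -3.1], [2.4, -1.8], [1.5, -0.9], [0.1, -2.3], [-0.1, 2.2], [0.1, 2.3], [-0.1, 2.1], [0.3, 2.2], [-0.9, -4.3], [-0.2, -3.0], [0.4, -2.9], [-0.1, -2.7]]
(array([ 0.47859153,  0.17427641, -0.31586095]), array([[-0.33994905, -0.79311744],
       [ 1.04558037, -0.34905608],
       [ 0.14204684,  0.72617262],
       [-0.65209952,  0.37168897]]))
(array([ 0.48029356,  0.17519716, -0.30499627]), array([[-0.37683034, -0.82630133],
       [-0.25843015, -0.26926091],
       [ 0.04559899,  0.15753074],
       [ 0.19090967,  0.96974631],
       [ 1.52667218, -0.21138199],
       [-0.51758833,  0.12821833]]))
[ 0.47969358  0.17479451 -0.30781331]
```

```bash
python3 - <<'E'
from h import *
S=lambda u,v:np.array([(u+.5)/4-.5+230,(v+.5)/4-.5+145])
T=lambda u,v:np.array([(u+.5)/4.4-.5+235,(v+.5)/4.4-.5+160])
L=.055
pts={"sl":(0,L,.1),"sr":(0,-L,.1),"lg":(-.04,L,.104),"lr":(-.04,-L,.104)}
ps={"lb":(.042,.105,.1),"rb":(.042,-.105,.1),"rf":(-.042,-.105,.1),"lf":(-.042,.105,.1)}
os={"sl":(441,213),"sr":(627,271),"lg":(413,256),"lr":(604,319),"lb":(380,160),"rb":(725,262),"rf":(685,367),"lf":(325,252)}
ot={"sl":(476,109),"sr":(673,104),"lg":(478,181),"lr":(676,176),"lb":(388,65),"rb":(762,50),"rf":(765,200),"lf":(388,208)}
for P in (pts,ps):
  for nm in (("scene",),("top",),("scene","top")):
    o=[]
    if "scene" in nm:o+=[("scene",P[k],S(*os[k])) for k in P]
    if "top" in nm:o+=[("top",P[k],T(*ot[k])) for k in P]
    q,r=fit(o,[.6,0,0]);print(q,np.abs(r).max(),r.round(1).tolist(),place(q,[0,L,.1]))
s=read_state();print(Rn.from_quat(s["eef_rot"]).as_matrix().round(3), s["time"])
E
```

```text
[0.62118855 0.01176659 0.05229759] 0.2468704387249261 [[-0.1, 0.0], [-0.0, 0.2], [0.0, -0.0], [0.1, -0.2]] [[0.6183135  0.06669139 0.1       ]]
[0.62104973 0.01152127 0.05235589] 0.21395401907739142 [[-0.2, 0.1], [0.1, 0.1], [-0.1, -0.1], [0.2, -0.1]] [[0.61817147 0.06644591 0.1       ]]
[0.62109498 0.01164811 0.05233493] 0.2929457250217524 [[-0.1, 0.0], [-0.0, 0.3], [0.1, -0.0], [0.1, -0.1], [-0.2, 0.0], [0.0, 0.1], [-0.2, -0.1], [0.2, -0.1]] [[0.61821787 0.0665728  0.1       ]]
[0.60899756 0.01195068 0.06329333] 1.615007535306745 [[-0.4, -1.2], [1.1, -0.4], [0.5, 0.9], [-1.6, -0.0]] [[0.60551875 0.06684055 0.1       ]]
[0.60801268 0.01064038 0.05367607] 1.0807406192838016 [[-0.8, -1.1], [-0.0, 0.0], [0.7, 0.2], [0.1, 0.6]] [[0.60506192 0.06556117 0.1       ]]Traceback (most recent call last):
  File "<stdin>", line 14, in <module>
  File "h.py", line 12, in fit
    r=least_squares(f,q0,loss="soft_l1",f_scale=1.);return r.x,f(r.x).reshape(-1,2)
    return func(*args, **kwargs)
    result = trf(vector_fun.fun, vector_fun.jac, x0, f0, J0, lb, ub, ftol, xtol,
                 gtol, max
[... 981 characters left out ...]
 f_evals]
                                    ^^^^^^^
    f = np.atleast_1d(self.fun(x, *self.args, **self.kwargs))
                      ~~~~~~~~^^^^^^^^^^^^^^^^^^^^^^^^^^^^^^
    return np.atleast_1d(self.fun(x))
                         ~~~~~~~~^^^
    return self.f(x, *self.args, **self.kwargs)
           ~~~~~~^^^^^^^^^^^^^^^^^^^^^^^^^^^^^^
  File "h.py", line 11, in <lambda>
    f=lambda q:np.concatenate([(proj(n,place(q,p))[0]-u) for n,p,u in obs])
                                ~~~~^^^^^^^^^^^^^^
  File "h.py", line 6, in proj
    c=calibration(n);p=np.atleast_2d(X)@c["R"].T+c["t"];p=p@c["camera_matrix"].T;return p[:,:2]/p[:,2:]
ValueError: time passes only in moves, steps and waits
```

```bash
python3 - <<'E'
import re
s=open('h.py').read()
s=s.replace("def proj(","_C={}\n_cal=calibration\ndef calibration(n):\n    if n not in _C:_C[n]=_cal(n)\n    return _C[n]\ndef proj(",1)
s+='''
def target(xy,z,yaw,tcp=True):
    """deltas in tool units to put GRASP point at xy,z, jaws along yaw (nearest half turn)"""
    s=read_state();R=Rn.from_quat(s["eef_rot"]).as_matrix();best=None
    for a in (yaw,yaw+np.pi):
        X=np.array([0,0,-1.]);Y=np.array([np.cos(a),np.sin(a),0]);Rt=np.c_[X,Y,np.cross(X,Y)]
        w=Rn.from_matrix(R.T@Rt).as_rotvec()
        if best is None or np.linalg.norm(w)<np.linalg.norm(best[0]):best=(w,Rt)
    w,Rt=best;p=np.array([xy[0],xy[1],z])-Rt[:,0]*.003
    d=p-s["ee_pos"]
    print("t",round(s["time"],2),"ee",s["ee_pos"].round(4),"R",R.round(3).tolist(),"f",s["ft_force"].round(1),"tq",s["torque"].round(2),"w",round(s["width"],4))
    print("turn units",(w/(np.pi/4)).round(3),"deg",np.degrees(w).round(2),"| shift tool now, units",(R.T@d/.025).round(3),"| in final axes",(Rt.T@d/.025).round(3),"mm world",(d*1e3).round(1))
'''
open('h.py','w').write(s)
E
python3 - <<'E'
from h import *
target((.4797,.1748),.25,-.308)
print("q",read_state()["joint_positions"].round(2))
E
```

```text
t 0.15 ee [0.271  0.5629 0.2439] R [[-0.0, 0.434, 0.901], [-0.001, 0.901, -0.434], [-1.0, -0.001, 0.0]] f [0.1 0.1 0.5] tq [ 0.03 -0.04  0.05] w 0.0868
turn units [1.821e+00 1.000e-03 1.000e-03] deg [8.194e+01 5.000e-02 5.000e-02] | shift tool now, units [ -0.35  -10.365  14.255] | in final axes [-0.362 12.66  12.262] mm world [ 208.7 -388.1    9.1]
q [-1.14  0.33 -0.06  1.46  0.02  1.35 -0.09]
```

Request:
arm_command(
  targets=[0.159, 0, 0, 0, 0, 0, 1, 0.159, 0, 0, 0, 0, 0, 1, 0.159, 0, 0, 0, 0, 0, 1, 0.159, 0, 0, 0, 0, 0, 1, 0.159, 0, 0, 0, 0, 0, 1, 0.159, 0, 0, 0, 0, 0, 1, 0.159, 0, 0, 0, 0, 0, 1, 0.159, 0, 0, 0, 0, 0, 1, 0.159, 0, 0, 0, 0, 0, 1, 0.159, 0, 0, 0, 0, 0, 1, 0.159, 0, 0, 0, 0, 0, 1, 0.08, 0, 0, 0, 0, 0, 1],
)

```text
time: 1.15
ee_pos: [0.2703, 0.5609, 0.2394]
eef_rot: [-0.572, -0.41, 0.577, -0.414]
ft_force: [0.6, -0.5, 0.6]
width: 0.087
```

```bash
python3 - <<'E'
from h import *
target((.4797,.1748),.25,-.308)
print("q",read_state()["joint_positions"].round(2))
E
```

```text
t 1.15 ee [0.2703 0.5609 0.2394] R [[-0.004, 0.947, -0.321], [-0.008, -0.321, -0.947], [-1.0, -0.001, 0.009]] f [ 0.6 -0.5  0.6] tq [-0.09  0.08  0.  ] w 0.087
turn units [-0.024  0.012  0.001] deg [-1.06  0.52  0.04] | shift tool now, units [-0.443 12.886 11.945] | in final axes [-0.543 12.664 12.176] mm world [ 209.4 -386.1   13.6]
q [-1.3   0.33  0.13  1.48 -0.04  1.35 -1.49]
```

Request:
arm_command(
  targets=[0, 0, 0, -0.1, 0.95, 0.9, 1, 0, 0, 0, -0.1, 0.95, 0.9, 1, 0, 0, 0, -0.1, 0.95, 0.9, 1, 0, 0, 0, -0.1, 0.95, 0.9, 1, 0, 0, 0, -0.1, 0.95, 0.9, 1, 0, 0, 0, -0.1, 0.95, 0.9, 1, 0, 0, 0, -0.1, 0.95, 0.9, 1, 0, 0, 0, -0.1, 0.95, 0.9, 1, 0, 0, 0, -0.1, 0.95, 0.9, 1, 0, 0, 0, 0, 0, 0, 1],
)

```text
time: 1.98
ee_pos: [0.409, 0.2889, 0.2605]
eef_rot: [-0.57, -0.41, 0.579, -0.414]
ft_force: [1.7, -0.5, -0.2]
width: 0.0872
```

```bash
python3 - <<'E'
from h import *
target((.4797,.1748),.25,-.308)
s=read_state();print("q",s["joint_positions"].round(2))
im=camera("wrist");cv2.imwrite("pics/w1.png",im[:,:,::-1]);print(wrist_proj([[.4797,.1748,.133],[.4797,.1748,.04]],s))
E
```

```text
t 1.98 ee [0.409  0.2889 0.2605] R [[-0.008, 0.947, -0.32], [-0.012, -0.32, -0.947], [-1.0, -0.004, 0.014]] f [ 1.7 -0.5 -0.2] tq [-0.08  0.02 -0.01] w 0.0872
turn units [-0.023  0.018  0.005] deg [-1.04  0.83  0.22] | shift tool now, units [0.333 4.142 3.411] | in final axes [0.299 4.078 3.49 ] mm world [  70.7 -114.1   -7.5]
q [-1.01  0.05  0.31  1.76 -0.01  1.35 -1.02]
[[419.17381346 273.10087334]
 [398.6555357  237.08401005]]
```

View pics/w1.png

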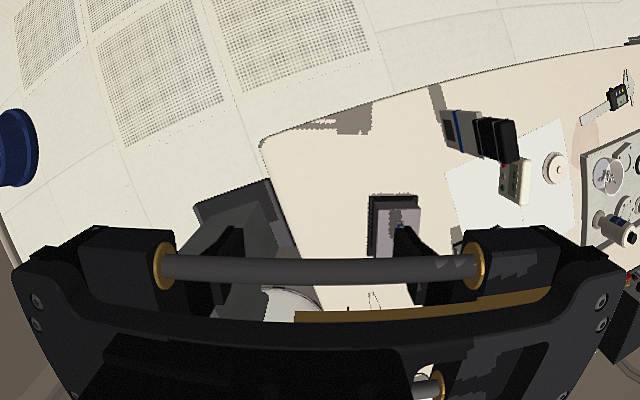

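Request:
arm_command(
  targets=[-0.02, 0.01, 0, 0, 0.7, 0.9, 1, 0, 0, 0, 0, 0.7, 0.9, 1, 0, 0, 0, 0, 0.7, 0.9, 1, 0, 0, 0, 0, 0.7, 0.9, 1, 0, 0, 0, 0, 0.7, 0.9, 1, 0, 0, 0, 0, 0.7, 0.9, 1, 0, 0, 0, 0, 0.2, 0.6, 1, 0, 0, 0, 0, 0, 0, 1, 0, 0, 0, 0, 0, 0, 1],
)

```text
time: 2.78
ee_pos: [0.466, 0.1152, 0.2588]
eef_rot: [-0.565, -0.421, 0.572, -0.419]
ft_force: [-0.5, 1.2, 0.1]
width: 0.0867
```

```bash
python3 - <<'E'
from h import *
target((.4797,.1748),.25,-.308)
s=read_state();print("q",s["joint_positions"].round(2))
im=camera("wrist");cv2.imwrite("pics/w2.png",im[:,:,::-1]);print(wrist_proj([[.4797,.1748,.133],[.4797,.1748,.04]],s))
E
```

```text
t 2.78 ee [0.466  0.1152 0.2588] R [[-0.009, 0.956, -0.293], [-0.003, -0.293, -0.956], [-1.0, -0.008, 0.006]] f [-0.5  1.2  0.1] tq [-0.04  0.03  0.02] w 0.0867
turn units [0.014 0.007 0.01 ] deg [0.61 0.32 0.43] | shift tool now, units [ 0.219 -0.173 -2.439] | in final axes [ 0.231 -0.2   -2.436] mm world [13.7 59.6 -5.8]
q [-0.82 -0.01  0.48  1.82  0.01  1.34 -0.63]
[[313.67089286 125.18539412]
 [315.52954995 121.51737617]]
```

View pics/w2.png

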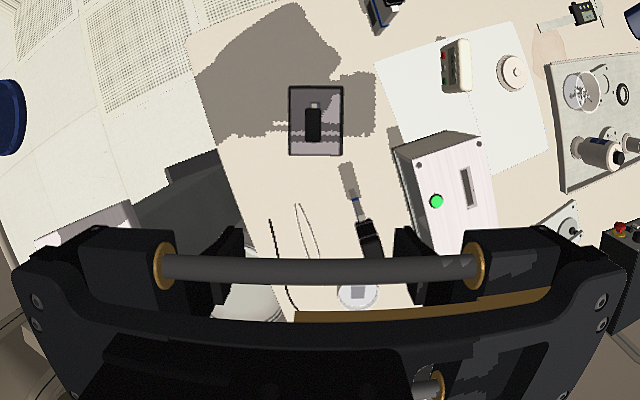

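```bash
python3 - <<'E'
import cv2
a=cv2.imread("pics/w2.png")[75:165,270:360];cv2.imwrite("pics/w2c.png",cv2.resize(a,None,fx=6,fy=6,interpolation=cv2.INTER_CUBIC))
from h import *
s=read_state()
for q in ((.4797,.1748,-.308),):
    st=place(q,[(sx*.007,sy*.015,z) for z in (.133,.088) for sx,sy in ((1,1),(1,-1),(-1,-1),(-1,1))]+[(sx*.028,sy*.038,.04) for sx,sy in ((1,1),(1,-1),(-1,-1),(-1,1))])
    print(((wrist_proj(st,s)-[270,75]+.5)*6-.5).round(0).tolist())
E
```

```text
[[316.0, 200.0], [313.0, 410.0], [215.0, 409.0], [217.0, 199.0], [315.0, 203.0], [313.0, 382.0], [229.0, 381.0], [230.0, 202.0], [426.0, 88.0], [419.0, 480.0], [131.0, 477.0], [131.0, 85.0]]
```

View pics/w2c.png

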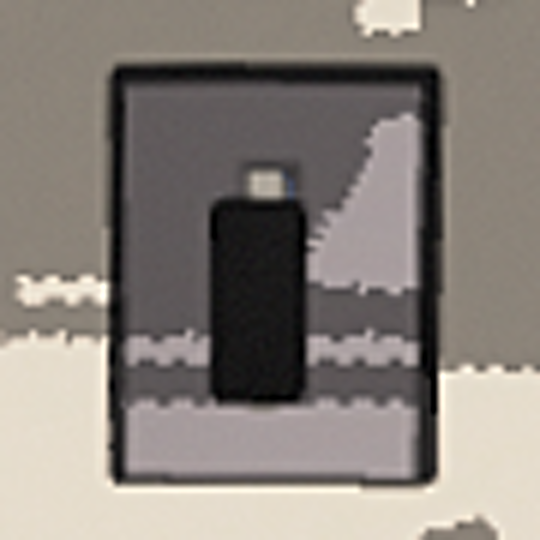

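```bash
python3 - <<'E'
from h import *
target((.4787,.1751),.25,-.302)
E
```

```text
t 2.83 ee [0.466  0.1154 0.2588] R [[-0.009, 0.956, -0.293], [-0.003, -0.293, -0.956], [-1.0, -0.007, 0.006]] f [ 0.5 -0.5 -0.9] tq [-0.09  0.11 -0.01] w 0.0872
turn units [0.006 0.007 0.01 ] deg [0.29 0.33 0.43] | shift tool now, units [ 0.219 -0.209 -2.434] | in final axes [ 0.231 -0.223 -2.431] mm world [12.7 59.7 -5.8]
```

Request:
arm_command(
  targets=[0.01, 0, 0, 0, -0.1, -0.8, 1, 0, 0, 0, 0, -0.1, -0.8, 1, 0, 0, 0, 0, 0, -0.8, 1, 0, 0, 0, 0, 0, 0, 1],
)

```text
time: 3.17
ee_pos: [0.4774, 0.1824, 0.2581]
eef_rot: [-0.566, -0.421, 0.572, -0.418]
ft_force: [-0.6, -0.2, 0.3]
width: 0.0872
```

```bash
python3 - <<'E'
from h import *
target((.4787,.1751),.25,-.302)
E
```

```text
t 3.17 ee [0.4774 0.1824 0.2581] R [[-0.01, 0.955, -0.295], [-0.002, -0.295, -0.955], [-1.0, -0.009, 0.004]] f [-0.6 -0.2  0.3] tq [-0.02  0.11 -0.01] w 0.0872
turn units [0.003 0.006 0.011] deg [0.14 0.25 0.51] | shift tool now, units [0.204 0.136 0.262] | in final axes [0.204 0.134 0.263] mm world [ 1.3 -7.3 -5.1]
```

Request:
arm_command(
  targets=[0.0, 0.006, 0.011, 0, 0.12, 0.25, 1, 0, 0, 0, 0, 0, 0, 1, 0, 0, 0, 0, 0, 0, 1],
)

```text
time: 3.42
ee_pos: [0.4771, 0.1787, 0.2572]
eef_rot: [-0.567, -0.422, 0.568, -0.422]
ft_force: [1.0, -0.2, 1.7]
width: 0.0869
```

```bash
python3 - <<'E'
from h import *
target((.4787,.1751),.11,-.302)
E
```

```text
t 3.42 ee [0.4771 0.1787 0.2572] R [[-0.001, 0.957, -0.289], [-0.001, -0.289, -0.957], [-1.0, -0.0, 0.001]] f [ 1.  -0.2  1.7] tq [-0.06  0.09  0.02] w 0.0869
turn units [0.012 0.001 0.001] deg [0.53 0.05 0.02] | shift tool now, units [5.767 0.104 0.113] | in final axes [5.767 0.103 0.117] mm world [   1.6   -3.6 -144.2]
```

Request:
arm_command(
  targets=[0.012, 0, 0, 0.6, 0.1, 0.12, 1, 0, 0, 0, 0.7, 0, 0, 1, 0, 0, 0, 0.7, 0, 0, 1, 0, 0, 0, 0.7, 0, 0, 1, 0, 0, 0, 0.4, 0, 0, 1, 0, 0, 0, 0, 0, 0, 1, 0, 0, 0, 0, 0, 0, 1],
)

```text
time: 4.0
ee_pos: [0.4786, 0.1726, 0.1788]
eef_rot: [0.572, 0.418, -0.569, 0.418]
ft_force: [0.1, -0.3, -0.2]
width: 0.0871
```

```bash
python3 - <<'E'
from h import *
target((.4787,.1751),.11,-.302)
E
```

```text
t 4.0 ee [0.4786 0.1726 0.1788] R [[0.002, 0.954, -0.301], [0.003, -0.301, -0.954], [-1.0, 0.002, -0.003]] f [ 0.1 -0.3 -0.2] tq [-0.09  0.08  0.04] w 0.0871
turn units [-0.005 -0.004 -0.002] deg [-0.23 -0.18 -0.09] | shift tool now, units [ 2.633 -0.029 -0.089] | in final axes [ 2.632 -0.025 -0.098] mm world [  0.1   2.5 -65.8]
```

Request:
arm_command(
  targets=[0, -0.004, 0, 0.5, -0.03, -0.09, 1, 0, 0, 0, 0.6, 0, 0, 1, 0, 0, 0, 0.6, 0, 0, 1, 0, 0, 0, 0.5, 0, 0, 1, 0, 0, 0, 0.2, 0, 0, 1, 0, 0, 0, 0, 0, 0, 1, 0, 0, 0, 0, 0, 0, 1],
)

```text
time: 4.58
ee_pos: [0.4812, 0.1773, 0.119]
eef_rot: [0.573, 0.417, -0.567, 0.419]
ft_force: [0.3, 0.1, -0.4]
width: 0.0871
```

```bash
python3 - <<'E'
from h import *
target((.4787,.1751),.11,-.302)
im=camera("scene");a=im[160:280,200:340,::-1];cv2.imwrite("pics/s2.png",cv2.resize(a,None,fx=5,fy=5,interpolation=cv2.INTER_CUBIC))
E
```

```text
t 4.58 ee [0.4812 0.1773 0.119 ] R [[0.008, 0.954, -0.301], [0.003, -0.301, -0.954], [-1.0, 0.006, -0.006]] f [ 0.3  0.1 -0.4] tq [-0.08  0.06  0.01] w 0.0871
turn units [-0.005 -0.007 -0.008] deg [-0.22 -0.32 -0.37] | shift tool now, units [ 0.238 -0.072  0.116] | in final axes [ 0.239 -0.071  0.114] mm world [-2.5 -2.2 -6. ]
```

View pics/s2.png

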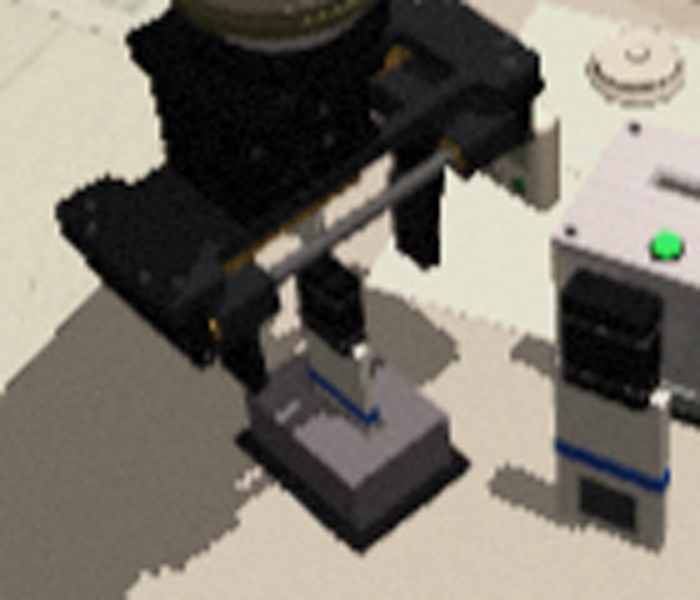

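Request:
arm_command(
  targets=[-0.005, -0.007, -0.008, 0.24, -0.07, 0.11, 1, 0, 0, 0, 0, 0, 0, 1, 0, 0, 0, 0, 0, 0, 1],
)

```text
time: 4.88
ee_pos: [0.4797, 0.1757, 0.1144]
eef_rot: [0.57, 0.419, -0.568, 0.419]
ft_force: [0.8, 0.7, 0.0]
width: 0.0872
```

```bash
python3 - <<'E'
from h import *
target((.4787,.1751),.11,-.302)
E
```

```text
t 4.88 ee [0.4797 0.1757 0.1144] R [[0.002, 0.955, -0.297], [0.002, -0.297, -0.955], [-1.0, 0.002, -0.002]] f [0.8 0.7 0. ] tq [-0.09  0.03 -0.08] w 0.0872
turn units [ 0.001 -0.003 -0.002] deg [ 0.04 -0.13 -0.09] | shift tool now, units [ 0.058 -0.031  0.035] | in final axes [ 0.058 -0.031  0.035] mm world [-1.  -0.6 -1.4]
```

Request:
arm_command(
  targets=[0, -0.003, -0.002, 0.05, -0.03, 0.03, 0.3, 0, 0, 0, 0, 0, 0, 0.2, 0, 0, 0, 0, 0, 0, 0.1, 0, 0, 0, 0, 0, 0, 0, 0, 0, 0, 0, 0, 0, 0, 0, 0, 0, 0, 0, 0, 0, 0, 0, 0, 0, 0, 0, 0],
  newtons=25,
)

```text
time: 5.47
ee_pos: [0.4791, 0.1754, 0.114]
eef_rot: [0.57, 0.419, -0.569, 0.419]
ft_force: [-0.4, -0.2, 0.2]
width: 0.0482
```

```bash
python3 - <<'E'
from h import *
target((.4787,.1751),.11,-.302)
E
```

```text
t 5.47 ee [0.4791 0.1754 0.114 ] R [[0.001, 0.955, -0.297], [0.001, -0.297, -0.955], [-1.0, 0.001, -0.001]] f [-0.4 -0.2  0.2] tq [-0.05  0.03  0.07] w 0.0482
turn units [ 0.001 -0.001 -0.001] deg [ 0.03 -0.05 -0.05] | shift tool now, units [ 0.04  -0.014  0.015] | in final axes [ 0.04  -0.014  0.015] mm world [-0.4 -0.3 -1. ]
```

Request:
arm_command(
  targets=[0, 0, 0, 0.03, 0, 0, 0, 0, 0, 0, 0, 0, 0, 0, 0, 0, 0, 0, 0, 0, 0, 0, 0, 0, 0, 0, 0, 0, 0, 0, 0, 0, 0, 0, 0, 0, 0, 0, 0, 0, 0, 0, 0, 0, 0, 0, 0, 0, 0, 0, 0, 0, 0, 0, 0, 0],
  newtons=25,
)

```text
time: 6.13
ee_pos: [0.4791, 0.1754, 0.1132]
eef_rot: [0.57, 0.419, -0.569, 0.419]
ft_force: [-0.4, 0.2, -0.1]
width: 0.0139
```

```bash
python3 - <<'E'
from h import *
target((.4787,.1751),.11,-.302)
E
```

```text
t 6.13 ee [0.4791 0.1754 0.1132] R [[0.001, 0.955, -0.297], [0.001, -0.297, -0.955], [-1.0, 0.001, -0.001]] f [-0.4  0.2 -0.1] tq [-0.08  0.06 -0.02] w 0.0139
turn units [ 0.001 -0.001 -0.001] deg [ 0.04 -0.05 -0.04] | shift tool now, units [ 0.006 -0.011  0.017] | in final axes [ 0.006 -0.011  0.017] mm world [-0.4 -0.3 -0.2]
```

Request:
arm_command(
  targets=[0, 0, 0, -0.2, 0, 0, 0, 0, 0, 0, -0.4, 0, 0, 0, 0, 0, 0, -0.5, 0, 0, 0, 0, 0, 0, -0.6, 0, 0, 0, 0, 0, 0, -0.6, 0, 0, 0, 0, 0, 0, -0.6, 0, 0, 0, 0, 0, 0, -0.6, 0, 0, 0, 0, 0, 0, -0.6, 0, 0, 0, 0, 0, 0, -0.6, 0, 0, 0, 0, 0, 0, -0.3, 0, 0, 0, 0, 0, 0, 0, 0, 0, 0, 0, 0, 0, 0, 0, 0, 0, 0],
)

```text
$.targets: bad value
```

```bash
python3 - <<'E'
from h import *
target((.6182,.0666),.24,.0523)
im=camera("scene");a=im[120:280,200:400,::-1];cv2.imwrite("pics/s3.png",cv2.resize(a,None,fx=3.7,fy=3.7,interpolation=cv2.INTER_CUBIC))
E
```

```text
t 6.13 ee [0.4791 0.1754 0.1132] R [[0.001, 0.955, -0.297], [0.001, -0.297, -0.955], [-1.0, 0.001, -0.001]] f [-0.4  0.2 -0.1] tq [-0.08  0.06 -0.02] w 0.0139
turn units [-0.45  -0.001 -0.001] deg [-20.26  -0.04  -0.05] | shift tool now, units [-5.191  6.609  2.501] | in final axes [-5.194  5.329  4.637] mm world [ 139.1 -108.8  129.8]
```

View pics/s3.png

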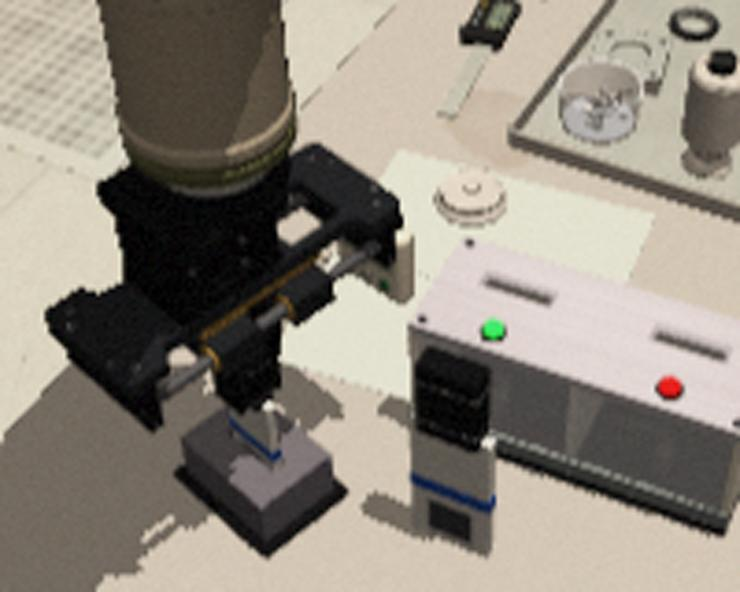

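Request:
arm_command(
  targets=[0, 0, 0, -0.2, 0, 0, 0, 0, 0, 0, -0.4, 0, 0, 0, 0, 0, 0, -0.6, 0, 0, 0, 0, 0, 0, -0.7, 0, 0, 0, 0, 0, 0, -0.7, 0, 0, 0, 0, 0, 0, -0.7, 0, 0, 0, 0, 0, 0, -0.7, 0, 0, 0, 0, 0, 0, -0.7, 0, 0, 0, 0, 0, 0, -0.4, 0, 0, 0, 0, 0, 0, 0, 0, 0, 0, 0, 0, 0, 0, 0, 0, 0],
)

```text
time: 7.1
ee_pos: [0.4787, 0.1748, 0.2531]
eef_rot: [0.571, 0.419, -0.568, 0.419]
ft_force: [0.1, -1.4, -0.8]
width: 0.0141
```

```bash
python3 - <<'E'
from h import *
target((.6182,.0666),.24,.0523)
im=camera("scene");a=im[120:280,200:400,::-1];cv2.imwrite("pics/s3.png",cv2.resize(a,None,fx=3.7,fy=3.7,interpolation=cv2.INTER_CUBIC))
E
```

```text
t 7.1 ee [0.4787 0.1748 0.2531] R [[0.003, 0.955, -0.298], [0.002, -0.298, -0.955], [-1.0, 0.003, -0.003]] f [ 0.1 -1.4 -0.8] tq [-0.06  0.13 -0.02] w 0.0141
turn units [-0.452 -0.004 -0.004] deg [-20.34  -0.16  -0.18] | shift tool now, units [0.414 6.616 2.468] | in final axes [0.405 5.347 4.613] mm world [ 139.5 -108.2  -10.1]
```

View pics/s3.png

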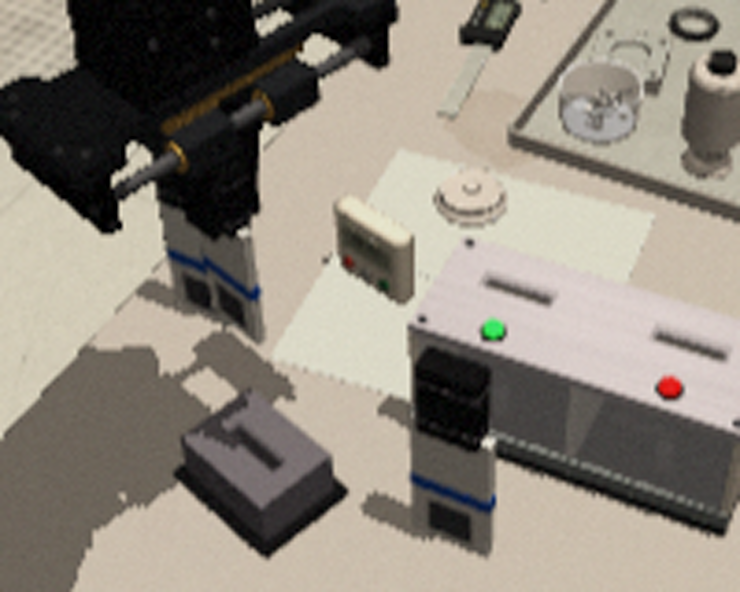

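Request:
arm_command(
  targets=[-0.15, 0, 0, 0, 0, 0, 0, -0.15, 0, 0, 0, 0, 0, 0, -0.15, 0, 0, 0, 0, 0, 0, 0, 0, 0, 0, 0.4, 0.35, 0, 0, 0, 0, 0, 0.7, 0.6, 0, 0, 0, 0, 0, 0.7, 0.6, 0, 0, 0, 0, 0, 0.7, 0.6, 0, 0, 0, 0, 0, 0.7, 0.6, 0, 0, 0, 0, 0, 0.7, 0.6, 0, 0, 0, 0, 0, 0.6, 0.5, 0, 0, 0, 0, 0, 0, 0, 0, 0, 0, 0, 0, 0, 0, 0],
)

```text
time: 8.15
ee_pos: [0.5963, 0.0819, 0.2368]
eef_rot: [0.475, 0.52, -0.487, 0.515]
ft_force: [-0.7, 0.2, -1.5]
width: 0.0138
```

```bash
python3 - <<'E'
from h import *
target((.6182,.0666),.24,.0523)
E
```

```text
t 8.15 ee [0.5963 0.0819 0.2368] R [[-0.017, 0.997, 0.073], [-0.008, 0.073, -0.997], [-1.0, -0.017, 0.007]] f [-0.7  0.2 -1.5] tq [-0.05  0.07  0.  ] w 0.0138
turn units [0.026 0.009 0.022] deg [1.19 0.39 0.99] | shift tool now, units [-0.259  0.823  0.676] | in final axes [-0.249  0.841  0.657] mm world [ 21.9 -15.3   6.2]
```

Request:
arm_command(
  targets=[0.024, 0.009, 0.02, -0.1, 0.4, 0.3, 0, 0, 0, 0, -0.1, 0.35, 0.25, 0, 0, 0, 0, 0, 0, 0, 0, 0, 0, 0, 0, 0, 0, 0],
)

```text
time: 8.48
ee_pos: [0.6162, 0.0694, 0.2399]
eef_rot: [0.486, 0.514, -0.487, 0.512]
ft_force: [-1.0, 0.2, -0.5]
width: 0.0138
```

```bash
python3 - <<'E'
from h import *
target((.6182,.0666),.24,.0523)
for n in ("scene","top"):
    im=camera(n);a=im[100:240,270:430,::-1] if n=="scene" else im[130:230,300:430,::-1];cv2.imwrite(f"pics/{n}4.png",cv2.resize(a,None,fx=4.2,fy=4.2,interpolation=cv2.INTER_CUBIC))
E
```

```text
t 8.48 ee [0.6162 0.0694 0.2399] R [[-0.003, 0.999, 0.053], [0.001, 0.053, -0.999], [-1.0, -0.003, -0.001]] f [-1.   0.2 -0.5] tq [-0.05  0.1   0.05] w 0.0138
turn units [ 0.001 -0.001  0.004] deg [ 0.06 -0.05  0.19] | shift tool now, units [-0.123  0.074  0.114] | in final axes [-0.122  0.075  0.114] mm world [ 2.  -2.8  3.1]
```

View pics/scene4.png

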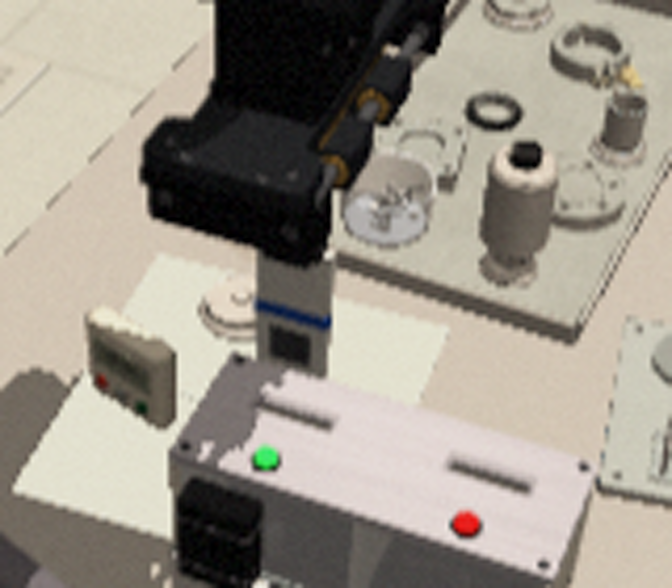

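View pics/top4.png

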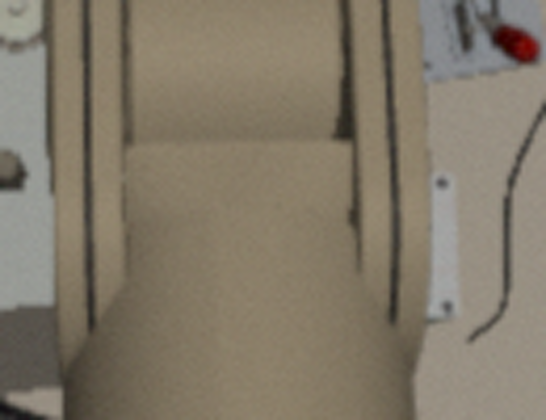

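Request:
arm_command(
  targets=[0.001, -0.001, 0.004, -0.1, 0.07, 0.11, 0, 0, 0, 0, 0, 0, 0, 0, 0, 0, 0, 0, 0, 0, 0, 0, 0, 0, 0, 0, 0, 0],
)

```text
time: 8.92
ee_pos: [0.6175, 0.0681, 0.2433]
eef_rot: [0.487, 0.514, -0.486, 0.513]
ft_force: [-0.9, 0.2, -0.7]
width: 0.0136
```

```bash
python3 - <<'E'
from h import *
target((.6182,.0666),.24,.0523)
s=read_state()
im=camera("scene");np.save("sc5.npy",im)
x0,y0,f=315,145,8
a=im[y0:y0+70,x0:x0+70,::-1].copy();a=cv2.resize(a,None,fx=f,fy=f,interpolation=cv2.INTER_CUBIC)
cv2.imwrite("pics/s5.png",a)
R=Rn.from_quat(s["eef_rot"]).as_matrix()
# paddle model in tool frame: end at tool x=+.1052 ; x(thick)->tool y; width-> tool z
def pad(t,w,z): return s["ee_pos"]+R@np.array([.1052-z,t,w])
pts=[pad(t,w,z) for z in (0,.036,.044) for w in (-.02,.02) for t in (-.003,)]+[[.6182-.0523*l*0+ -np.sin(.0523)*l+np.cos(.0523)*m,.0666+np.cos(.0523)*l+np.sin(.0523)*m,.1] for l in (.021,-.021) for m in (.004,-.004)]
print(((proj("scene",pts)-[x0,y0]+.5)*f-.5).round(0).tolist())
w=camera("wrist");cv2.imwrite("pics/w5.png",w[:,:,::-1])
E
```

```text
t 8.92 ee [0.6175 0.0681 0.2433] R [[0.001, 0.998, 0.055], [0.001, 0.055, -0.998], [-1.0, 0.001, -0.001]] f [-0.9  0.2 -0.7] tq [-0.04  0.02  0.  ] w 0.0136
turn units [ 0.003 -0.002 -0.001] deg [ 0.16 -0.07 -0.04] | shift tool now, units [0.012 0.025 0.061] | in final axes [0.012 0.025 0.061] mm world [ 0.7 -1.5 -0.3]
[[129.0, 317.0], [264.0, 358.0], [131.0, 220.0], [270.0, 262.0], [131.0, 198.0], [271.0, 239.0], [139.0, 396.0], [128.0, 414.0], [276.0, 439.0], [266.0, 458.0]]
```

View pics/s5.png

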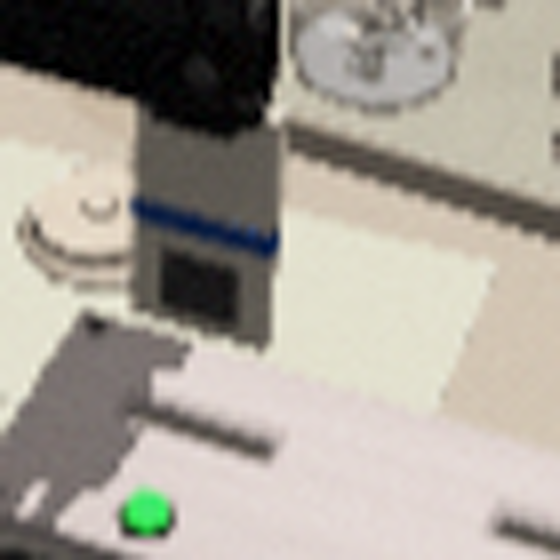

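View pics/w5.png

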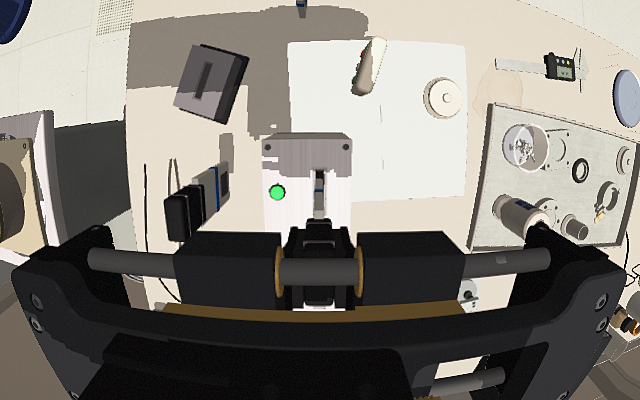

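```bash
python3 - <<'E'
from h import *
s=read_state()
a=cv2.imread("pics/w5.png")[130:230,255:365];f=7
cv2.imwrite("pics/w5c.png",cv2.resize(a,None,fx=f,fy=f,interpolation=cv2.INTER_CUBIC))
R=Rn.from_quat(s["eef_rot"]).as_matrix()
pad=lambda t,w,z: s["ee_pos"]+R@np.array([.1052-z,t,w])
P=lambda X:((wrist_proj(X,s)-[255,130]+.5)*f-.5).round(0).tolist()
print("blade -z edge bottom",P([pad(-.003,-.02,0),pad(.003,-.02,0)]),"band",P([pad(-.003,-.02,.036),pad(.003,-.02,.044)]))
c,q=np.cos(.0523),np.sin(.0523)
print("slot",P([[.6182-q*l+c*m,.0666+c*l+q*m,.1] for l in (.021,-.021) for m in (.004,-.004)]))
print("lamp top",P([[.6182-c*.04,.0666-q*.04,.104]]))
E
```

```text
blade -z edge bottom [[418.0, 337.0], [470.0, 337.0]] band [[414.0, 412.0], [475.0, 432.0]]
slot [[480.0, 283.0], [419.0, 282.0], [478.0, 584.0], [419.0, 583.0]]
lamp top [[150.0, 443.0]]
```

View pics/w5c.png

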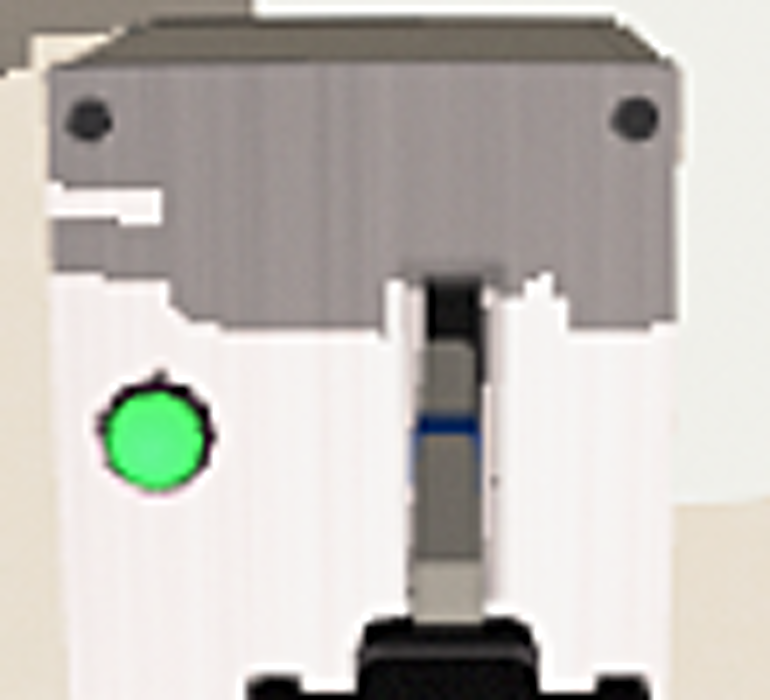

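Request:
arm_command(
  targets=[0.003, -0.002, 0, 0.3, 0.03, 0.02, 0, 0, 0, 0, 0.4, 0, 0, 0, 0, 0, 0, 0.3, 0, 0, 0, 0, 0, 0, 0.1, 0, 0, 0, 0, 0, 0, 0, 0, 0, 0, 0, 0, 0, 0, 0, 0, 0],
)

```text
time: 9.52
ee_pos: [0.6175, 0.0679, 0.2112]
eef_rot: [0.486, 0.513, -0.487, 0.513]
ft_force: [0.5, -0.6, -0.4]
width: 0.0135
```

```bash
python3 - <<'E'
from h import *
target((.6182,.0676),.1652-.003,.0523)
E
```

```text
t 9.52 ee [0.6175 0.0679 0.2112] R [[-0.002, 0.999, 0.053], [-0.001, 0.053, -0.999], [-1.0, -0.002, 0.001]] f [ 0.5 -0.6 -0.4] tq [-0.02 -0.01  0.  ] w 0.0135
turn units [0.001 0.001 0.002] deg [0.03 0.05 0.1 ] | shift tool now, units [1.841 0.03  0.011] | in final axes [1.841 0.026 0.012] mm world [  0.7  -0.3 -46. ]
```

Bottom is now about 6 mm above the plate. I will correct the lateral offset and look once more.

Request:
arm_command(
  targets=[0, 0, 0.002, 0, 0.035, 0.01, 0, 0, 0, 0, 0, 0, 0, 0, 0, 0, 0, 0, 0, 0, 0],
)

```text
time: 9.77
ee_pos: [0.6186, 0.0676, 0.2114]
eef_rot: [0.486, 0.513, -0.487, 0.513]
ft_force: [0.0, -0.6, -0.9]
width: 0.0137
```

```bash
python3 - <<'E'
from h import *
target((.6182,.0676),.1652-.003,.0523)
s=read_state()
w=camera("wrist")[130:230,255:365,::-1];f=7
sc=camera("scene")[155:215,315:365,::-1]
cv2.imwrite("pics/w6c.png",cv2.resize(w,None,fx=f,fy=f,interpolation=cv2.INTER_CUBIC))
cv2.imwrite("pics/s6.png",cv2.resize(sc,None,fx=9,fy=9,interpolation=cv2.INTER_CUBIC))
E
```

```text
t 9.77 ee [0.6186 0.0676 0.2114] R [[0.0, 0.999, 0.053], [-0.001, 0.053, -0.999], [-1.0, 0.0, 0.001]] f [ 0.  -0.6 -0.9] tq [-0.09  0.05 -0.02] w 0.0137
turn units [ 0.001  0.001 -0.   ] deg [ 0.03  0.05 -0.01] | shift tool now, units [ 1.849 -0.018 -0.002] | in final axes [ 1.849e+00 -1.800e-02 -1.000e-03] mm world [ -0.4  -0.  -46.2]
```

View pics/w6c.png

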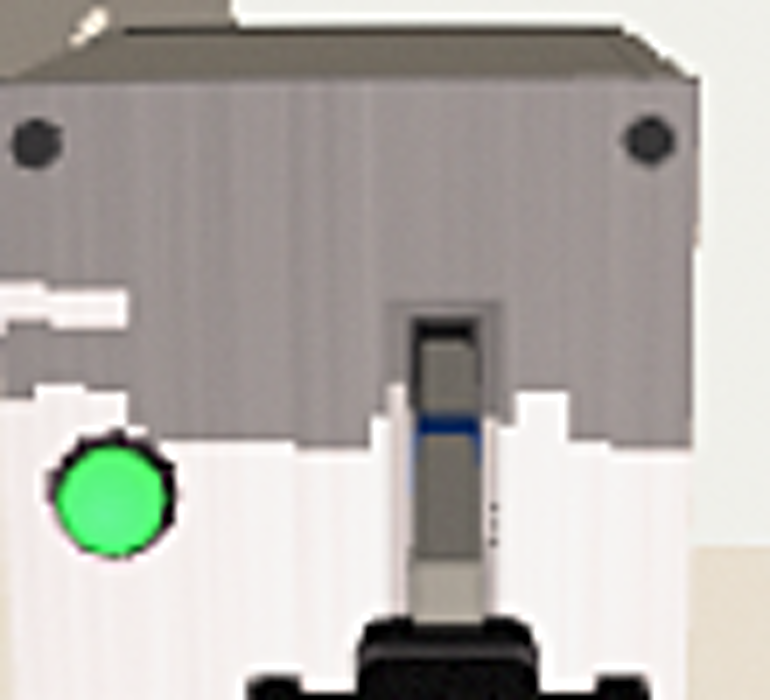

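View pics/s6.png

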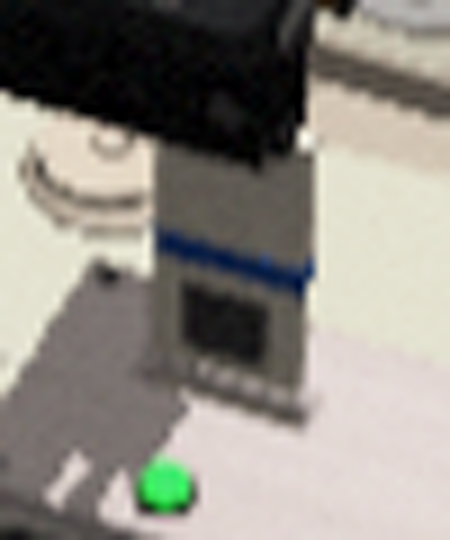

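```bash
python3 - <<'E'
from h import *
s=read_state();f=7
R=Rn.from_quat(s["eef_rot"]).as_matrix()
pad=lambda t,w,z: s["ee_pos"]+R@np.array([.1052-z,t,w])
P=lambda X:((wrist_proj(X,s)-[255,130]+.5)*f-.5).round(0).tolist()
print("blade",P([pad(-.003,-.02,0),pad(.003,-.02,0),pad(0,-.021,0)]),"band",P([pad(-.003,-.02,.036),pad(.003,-.02,.044)]))
c,q=np.cos(.0523),np.sin(.0523)
for z,e in((.1,.003),(.097,0),(.092,0)): print("slot",z,P([[.6182-q*l+c*m,.0666+c*l+q*m,z] for l in (.021+e,) for m in (.004+e,-.004-e)]))
print("1mm",P([[.6182-q*l,.0666+c*l,.1] for l in (.021,.022)]))
print("lamp",P([[.6182-c*.04,.0666-q*.04,.109]]))
# with S crop: blade & slot
x0,y0,f=315,155,9
S=lambda X:((proj("scene",X)-[x0,y0]+.5)*f-.5).round(0).tolist()
print("scene blade",S([pad(-.003,w,z) for z in (0,.036,.044) for w in (-.02,.02)]))
print("scene mouth",S([[.6182-q*l+c*m,.0666+c*l+q*m,.1] for l in (.024,-.024) for m in (.007,-.007)]), "lamp",S([[.6182-c*.04,.0666-q*.04,.104]]))
E
```

```text
blade [[418.0, 337.0], [470.0, 337.0], [444.0, 328.0]] band [[414.0, 412.0], [475.0, 432.0]]
slot 0.1 [[499.0, 300.0], [380.0, 300.0]]
slot 0.097 [[473.0, 320.0], [406.0, 320.0]]
slot 0.092 [[473.0, 311.0], [407.0, 311.0]]
1mm [[440.0, 325.0], [440.0, 316.0]]
lamp [[100.0, 516.0]]
scene blade [[147.0, 355.0], [295.0, 402.0], [150.0, 252.0], [302.0, 298.0], [150.0, 228.0], [303.0, 275.0]]
scene mouth [[150.0, 345.0], [129.0, 381.0], [326.0, 400.0], [306.0, 437.0]] lamp [[165.0, 487.0]]
```

Request:
arm_command(
  targets=[0, 0, 0, 0.15, -0.016, 0.012, 0, 0, 0, 0, 0.15, 0, 0, 0, 0, 0, 0, 0.15, 0, 0, 0, 0, 0, 0, 0.05, 0, 0, 0, 0, 0, 0, 0, 0, 0, 0],
)

```text
time: 10.28
ee_pos: [0.6184, 0.0673, 0.198]
eef_rot: [0.487, 0.513, -0.487, 0.513]
ft_force: [0.4, 0.2, -1.4]
width: 0.0141
```

```bash
python3 - <<'E'
from h import *
target((.6182,.0673),.1652-.003,.0523)
E
```

```text
t 10.28 ee [0.6184 0.0673 0.198 ] R [[0.001, 0.999, 0.053], [-0.001, 0.053, -0.999], [-1.0, 0.001, 0.001]] f [ 0.4  0.2 -1.4] tq [-0.08  0.   -0.  ] w 0.0141
turn units [ 0.001  0.001 -0.001] deg [ 0.03  0.03 -0.06] | shift tool now, units [ 1.311 -0.007 -0.002] | in final axes [ 1.311e+00 -6.000e-03 -1.000e-03] mm world [ -0.2   0.  -32.8]
```

Request:
arm_command(
  targets=[0, 0, 0, 0.15, 0, 0, 0, 0, 0, 0, 0.2, 0, 0, 0, 0, 0, 0, 0.2, 0, 0, 0, 0, 0, 0, 0.2, 0, 0, 0, 0, 0, 0, 0.1, 0, 0, 0, 0, 0, 0, 0, 0, 0, 0, 0, 0, 0, 0, 0, 0, 0],
)

```text
time: 10.87
ee_pos: [0.618, 0.0673, 0.1736]
eef_rot: [0.486, 0.513, -0.487, 0.513]
ft_force: [1.2, -0.7, 0.3]
width: 0.0137
```

```bash
python3 - <<'E'
from h import *
target((.6182,.0673),.1652-.003,.0523)
sc=camera("scene")[155:215,315:365,::-1]
cv2.imwrite("pics/s7.png",cv2.resize(sc,None,fx=9,fy=9,interpolation=cv2.INTER_CUBIC))
w=camera("wrist")[130:230,255:365,::-1]
cv2.imwrite("pics/w7.png",cv2.resize(w,None,fx=7,fy=7,interpolation=cv2.INTER_CUBIC))
E
```

```text
t 10.87 ee [0.618  0.0673 0.1736] R [[-0.0, 0.999, 0.053], [-0.001, 0.053, -0.999], [-1.0, -0.0, 0.001]] f [ 1.2 -0.7  0.3] tq [-0.1   0.06  0.02] w 0.0137
turn units [0.001 0.001 0.   ] deg [0.03 0.05 0.01] | shift tool now, units [ 0.337  0.008 -0.001] | in final axes [ 0.337  0.008 -0.   ] mm world [ 0.2  0.  -8.4]
```

View pics/s7.png

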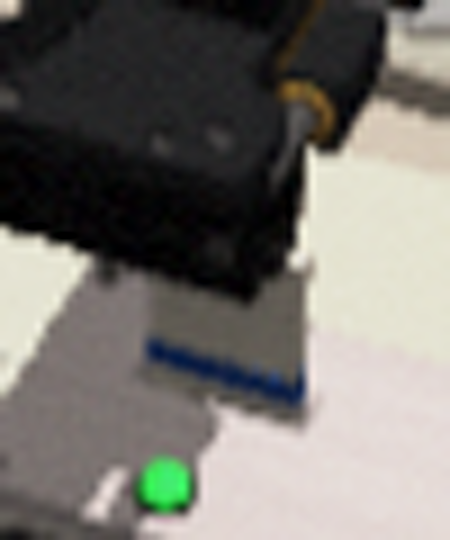

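View pics/w7.png

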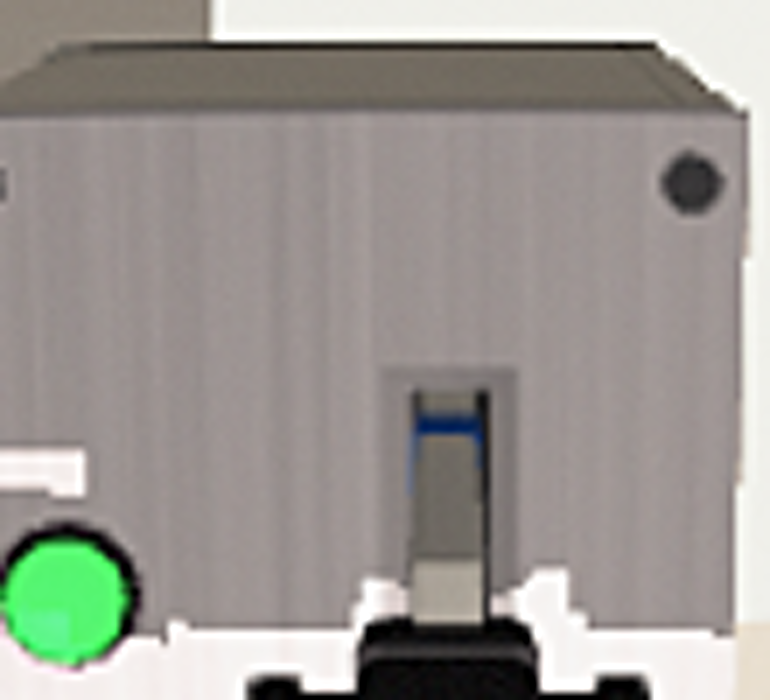

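```bash
python3 - <<'E'
from h import *
s=read_state()
R=Rn.from_quat(s["eef_rot"]).as_matrix()
pad=lambda t,w,z: s["ee_pos"]+R@np.array([.1052-z,t,w])
x0,y0,f=315,155,9
S=lambda X:((proj("scene",X)-[x0,y0]+.5)*f-.5).round(0).tolist()
print("scene band",S([pad(-.003,w,z) for z in (.036,.044) for w in (-.02,.0,.02)]))
c,q=np.cos(.0523),np.sin(.0523)
print("mouth",S([[.6182-q*l+c*m,.0666+c*l+q*m,.1] for l in (.024,-.024) for m in (.007,-.007)]))
im=camera("scene");
for u in (338,341,344): print(u,im[188:204,u].tolist())
E
```

```text
scene band [[147.0, 361.0], [221.0, 385.0], [295.0, 408.0], [148.0, 339.0], [222.0, 362.0], [297.0, 386.0]]
mouth [[150.0, 345.0], [129.0, 381.0], [326.0, 400.0], [306.0, 437.0]]
338 [[88, 81, 76], [95, 90, 83], [96, 91, 84], [95, 89, 82], [99, 95, 86], [96, 91, 84], [64, 66, 75], [23, 37, 70], [24, 39, 70], [73, 75, 78], [86, 81, 72], [143, 136, 134], [155, 147, 144], [124, 117, 114], [124, 114, 112], [126, 118, 118]]
341 [[48, 48, 43], [86, 81, 76], [97, 91, 84], [96, 90, 83], [95, 91, 81], [96, 92, 83], [93, 90, 81], [62, 66, 74], [20, 36, 67], [20, 37, 66], [71, 73, 78], [88, 83, 78], [145, 138, 132], [211, 201, 196], [229, 219, 215], [226, 216, 211]]
344 [[96, 90, 83], [96, 92, 84], [95, 91, 84], [97, 94, 86], [96, 91, 84], [96, 93, 85], [97, 91, 84], [95, 92, 82], [66, 70, 92], [13, 33, 79], [28, 43, 70], [71, 73, 78], [93, 88, 81], [165, 156, 149], [217, 206, 202], [229, 220, 215]]
```

Request:
arm_command(
  targets=[0, 0, 0, 0.1, 0.016, 0, 0, 0, 0, 0, 0.12, 0, 0, 0, 0, 0, 0, 0.08, 0, 0, 0, 0, 0, 0, 0, 0, 0, 0, 0, 0, 0, 0, 0, 0, 0, 0, 0, 0, 0, 0, 0, 0],
)

```text
time: 11.52
ee_pos: [0.619, 0.0674, 0.1663]
eef_rot: [0.487, 0.513, -0.486, 0.514]
ft_force: [1.2, -0.2, -0.8]
width: 0.0135
```

```bash
python3 - <<'E'
from h import *
target((.6184,.0673),.1652-.003,.0523)
E
```

```text
t 11.52 ee [0.619  0.0674 0.1663] R [[0.001, 0.999, 0.053], [-0.0, 0.053, -0.999], [-1.0, 0.001, 0.0]] f [ 1.2 -0.2 -0.8] tq [-0.12  0.11  0.04] w 0.0135
turn units [ 0.001  0.001 -0.002] deg [ 0.03  0.03 -0.08] | shift tool now, units [ 0.046 -0.022  0.001] | in final axes [ 0.046 -0.022  0.001] mm world [-0.6 -0.1 -1.1]
```

Request:
arm_command(
  targets=[0, 0, 0, 0.045, -0.016, 0, 0, 0, 0, 0, 0, 0, 0, 0, 0, 0, 0, 0, 0, 0, 0, 0, 0, 0, 0, 0, 0, 0],
)

```text
time: 11.85
ee_pos: [0.6186, 0.0673, 0.1653]
eef_rot: [0.487, 0.513, -0.486, 0.514]
ft_force: [-0.3, 0.0, -0.7]
width: 0.0138
```

```bash
python3 - <<'E'
from h import *
target((.6184,.0673),.1652-.003,.0523)
s=read_state()
sc=camera("scene")[155:215,315:365,::-1]
cv2.imwrite("pics/s8.png",cv2.resize(sc,None,fx=9,fy=9,interpolation=cv2.INTER_CUBIC))
w=camera("wrist")[150:230,280:350,::-1]
cv2.imwrite("pics/w8.png",cv2.resize(w,None,fx=7,fy=7,interpolation=cv2.INTER_CUBIC))
for i in range(3): print(read_state()["ft_force"].round(2),read_state()["ee_pos"].round(4));camera("top")
E
```

```text
t 11.85 ee [0.6186 0.0673 0.1653] R [[0.002, 0.999, 0.053], [-0.0, 0.053, -0.999], [-1.0, 0.002, 0.0]] f [-0.3  0.  -0.7] tq [-0.08  0.03  0.02] w 0.0138
turn units [ 0.001  0.    -0.002] deg [ 0.03  0.02 -0.1 ] | shift tool now, units [ 0.004 -0.01   0.001] | in final axes [ 0.004 -0.01   0.001] mm world [-0.2 -0.  -0.1]
[-0.29 -0.83  0.43] [0.6187 0.0674 0.1653]
[-0.67  0.61 -0.37] [0.6187 0.0673 0.1653]
[-0.62  0.49 -0.1 ] [0.6187 0.0673 0.1653]
```

View pics/s8.png

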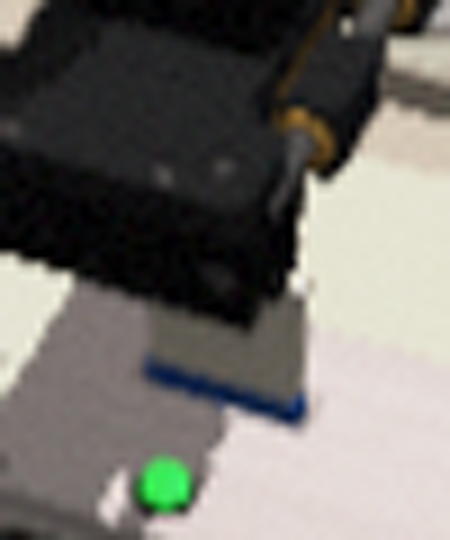

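View pics/w8.png

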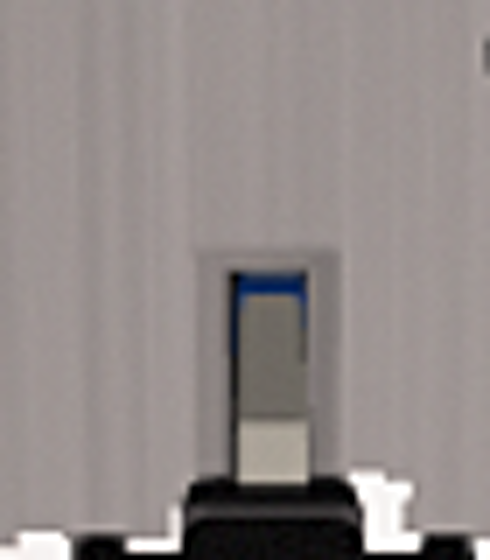

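Request:
arm_command(
  targets=[0, 0, 0, 0.003, -0.014, 0, 0, 0, 0, 0, 0, 0, 0, 0, 0, 0, 0, 0, 0, 0, 0, 0, 0, 0, 0, 0, 0, 0, 0, 0, 0, 0, 0, 0, 0, 0, 0, 0, 0, 0, 0, 0],
)

```text
time: 12.6
ee_pos: [0.6183, 0.0673, 0.1653]
eef_rot: [0.487, 0.513, -0.486, 0.514]
ft_force: [-0.3, -0.6, -0.4]
width: 0.0139
```

```bash
python3 - <<'E'
from h import *
target((.6183,.0673),.1652-.003,.0523)
w=camera("wrist")[150:230,280:350,::-1]
cv2.imwrite("pics/w9.png",cv2.resize(w,None,fx=7,fy=7,interpolation=cv2.INTER_CUBIC))
s=camera("scene")[:,:,::-1];cv2.imwrite("pics/s9.png",s)
for i in range(3): print(read_state()["ft_force"].round(2),read_state()["ee_pos"].round(4),read_state()["joint_vel"].round(3));camera("top")
E
```

```text
t 12.6 ee [0.6183 0.0673 0.1653] R [[0.002, 0.999, 0.053], [-0.0, 0.053, -0.999], [-1.0, 0.002, 0.0]] f [-0.3 -0.6 -0.4] tq [-0.07  0.01  0.05] w 0.0139
turn units [ 0.001  0.    -0.002] deg [ 0.03  0.02 -0.1 ] | shift tool now, units [0.003 0.001 0.001] | in final axes [0.003 0.001 0.001] mm world [ 0.  -0.  -0.1]
[ 0.75  0.37 -0.67] [0.6183 0.0673 0.1653] [ 0.001 -0.    -0.001  0.001  0.002  0.001 -0.001]
[-0.84  0.41  0.35] [0.6183 0.0673 0.1653] [-0.001  0.     0.     0.001  0.     0.002 -0.001]
[ 0.73  0.3  -0.64] [0.6183 0.0673 0.1653] [-0.002 -0.001  0.001  0.001  0.     0.001  0.002]
```

View pics/w9.png

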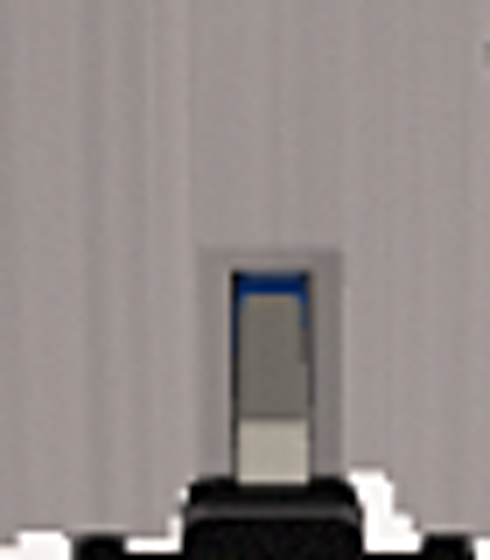

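View pics/s9.png

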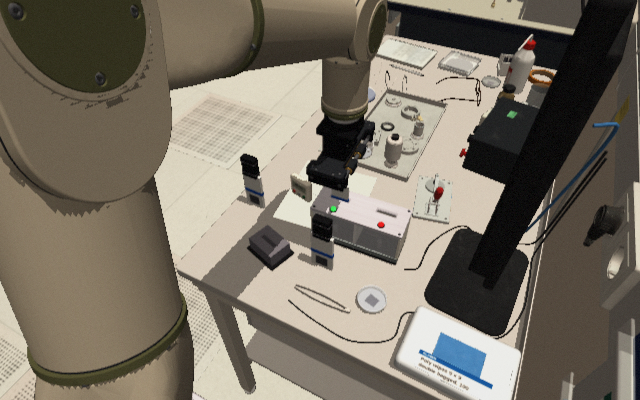

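```bash
python3 -c "
from bench import *
print(close_job())"
```

```text
the job is handed in; nothing more can be done
None
```

I took the smallest paddle out of the stand by its black handle (25 N grip) and lowered its blade, upright, into the left slot, the one with the green lamp. I stopped when the blue band was level with the top of the slot, and handed the job in at about 12.7 s while still holding it.

Last checks:
- **Height:** the TCP was at z = 0.1653 m. That puts the band's centre within about 0.1 mm of the plate top, taking the blade to have stood 8 mm above the bench when I gripped it. The scene picture, taken 8 mm higher, agreed with this to within about a pixel (roughly 3 mm).
- **Fit:** the close wrist picture showed gaps on both sides of the blade's thickness. Along its width, the scene and wrist pictures disagreed by under 1 mm, so I set it between the two.
- **Force and steadiness:** the wrist force read under about 1 N, which is noise level. Tilt was about 0.1° and the joints were still.
- **Other things:** in the last scene picture, the other bench objects I could see looked to be where they were. The reader and the gripper hid part of the view.

The top camera could not be used for the slot because the arm blocked its view there.

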